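Change over the quick-coupling manifold

TASK

Change the plugs on the coupling manifold: release every red and blue plug by pressing its coupling's collar down while you draw the plug out, and put the red ones in the red tub and the blue ones in the blue tub. When all of them are sorted, push one of the new yellow plugs from the rack into the coupling with the yellow collar until it is fully home and locked (the collar springs back up). Leave the tubs upright and the tools beside the work alone.

Things in the scene. Friction and masses are not known exactly. Their poses are not given: they have to be found in the camera images.
- red_1_mid (a point): red plug (old, may be absent; starts locked upright in one of the four couplings): rigid brass rod, 18 mm diameter, 100 mm long, 60 g, upper 48 mm a red sleeve. From the tip: round-ended cone to 10 mm (9 to 18 mm diameter), 18 mm land to 14 mm, groove of 12 mm diameter to 26 mm. This point: its centre, half-way up; z axis from the tip to the coloured end
- red_2_mid (a point): red plug (old, may be absent; starts locked upright in one of the four couplings): rigid brass rod, 18 mm diameter, 100 mm long, 60 g, upper 48 mm a red sleeve. From the tip: round-ended cone to 10 mm (9 to 18 mm diameter), 18 mm land to 14 mm, groove of 12 mm diameter to 26 mm. This point: its centre, half-way up; z axis from the tip to the coloured end
- blue_1_mid (a point): blue plug (old, may be absent; starts locked upright in one of the four couplings): rigid brass rod, 18 mm diameter, 100 mm long, 60 g, upper 48 mm a blue sleeve. From the tip: round-ended cone to 10 mm (9 to 18 mm diameter), 18 mm land to 14 mm, groove of 12 mm diameter to 26 mm. This point: its centre, half-way up; z axis from the tip to the coloured end
- blue_2_mid (a point): blue plug (old, may be absent; starts locked upright in one of the four couplings): rigid brass rod, 18 mm diameter, 100 mm long, 60 g, upper 48 mm a blue sleeve. From the tip: round-ended cone to 10 mm (9 to 18 mm diameter), 18 mm land to 14 mm, groove of 12 mm diameter to 26 mm. This point: its centre, half-way up; z axis from the tip to the coloured end
- yellow_1_mid (a point): yellow plug (new, stands in a wooden rack (hole floor 6 mm, top 44 mm above the bench)): rigid brass rod, 18 mm diameter, 100 mm long, 60 g, upper 48 mm a yellow sleeve. From the tip: round-ended cone to 10 mm (9 to 18 mm diameter), 18 mm land to 14 mm, groove of 12 mm diameter to 26 mm. This point: its centre, half-way up; z axis from the tip to the coloured end
- yellow_1_tip (a point): middle of the tip of the same plug, 50 mm below its centre; same axes
- yellow_2_mid (a point): yellow plug (new, stands in a wooden rack (hole floor 6 mm, top 44 mm above the bench)): rigid brass rod, 18 mm diameter, 100 mm long, 60 g, upper 48 mm a yellow sleeve. From the tip: round-ended cone to 10 mm (9 to 18 mm diameter), 18 mm land to 14 mm, groove of 12 mm diameter to 26 mm. This point: its centre, half-way up; z axis from the tip to the coloured end
- yellow_2_tip (a point): middle of the tip of the same plug, 50 mm below its centre; same axes
- port_yellow (a point): coupling with yellow collar, one of four 60 mm apart, in any order, on a fixed bar 60 x 256 x 20 mm. This point: centre of its mouth, level with the raised collar's top, 74 mm above the bench; z up, y along the row. Collar: ring 44 mm outside, 21 mm inside, 6 mm thick; body below 41 mm across. A locked plug stands on a stop 50 mm below this point, so 50 mm of it shows
- port_black_1 (a point): coupling with black collar, one of four 60 mm apart, in any order, on a fixed bar 60 x 256 x 20 mm. This point: centre of its mouth, level with the raised collar's top, 74 mm above the bench; z up, y along the row. Collar: ring 44 mm outside, 21 mm inside, 6 mm thick; body below 41 mm across. A locked plug stands on a stop 50 mm below this point, so 50 mm of it shows
- port_black_2 (a point): coupling with black collar, one of four 60 mm apart, in any order, on a fixed bar 60 x 256 x 20 mm. This point: centre of its mouth, level with the raised collar's top, 74 mm above the bench; z up, y along the row. Collar: ring 44 mm outside, 21 mm inside, 6 mm thick; body below 41 mm across. A locked plug stands on a stop 50 mm below this point, so 50 mm of it shows
- port_black_3 (a point): coupling with black collar, one of four 60 mm apart, in any order, on a fixed bar 60 x 256 x 20 mm. This point: centre of its mouth, level with the raised collar's top, 74 mm above the bench; z up, y along the row. Collar: ring 44 mm outside, 21 mm inside, 6 mm thick; body below 41 mm across. A locked plug stands on a stop 50 mm below this point, so 50 mm of it shows
- stop_yellow (a point): floor of the bore of the yellow-collared coupling, 50 mm below its mouth: the tip of a plug that is fully home rests here; z up
- collar_yellow (a joint): downward travel of the yellow collar: 0 up, 0.009 m fully pressed; a spring lifts it (4 N at the top, 11 N at the bottom). It is linked to two jaws in the bore. A plug pushed in (10 to 20 N) spreads the jaws, which draws the collar down 2.5 mm; as they snap into the plug's groove the collar comes up again (below 0.0015 m: locked)
- collar_black_1 (a joint): same for this black collar. On every coupling the jaws hold the plug by its groove until the collar is pressed 4 mm or more. Two fingertips set on the ring either side of the plug can press it right down, then close on the plug and lift: if the collar is still 4 mm down when the plug has risen 3 mm, the plug is free and slides out though the collar comes up
- collar_black_2 (a joint): same for this black collar. On every coupling the jaws hold the plug by its groove until the collar is pressed 4 mm or more. Two fingertips set on the ring either side of the plug can press it right down, then close on the plug and lift: if the collar is still 4 mm down when the plug has risen 3 mm, the plug is free and slides out though the collar comes up
- collar_black_3 (a joint): same for this black collar. On every coupling the jaws hold the plug by its groove until the collar is pressed 4 mm or more. Two fingertips set on the ring either side of the plug can press it right down, then close on the plug and lift: if the collar is still 4 mm down when the plug has risen 3 mm, the plug is free and slides out though the collar comes up
- red_tub_in (a point): loose open red plastic tub, outside 120 (x) x 100 (y) x 45 mm high, walls and floor 4 mm, about 0.4 kg. This point: centre of its inner floor; z up, x along its longer side
- blue_tub_in (a point): loose open blue plastic tub, outside 120 (x) x 100 (y) x 45 mm high, walls and floor 4 mm, about 0.4 kg. This point: centre of its inner floor; z up, x along its longer side
- cutters_red: pliers with red handles, 68 x 161 x 16 mm, lying on the bench: leave alone
- hex_keys: folding hex-key set with a red handle, 32 x 144 x 20 mm: leave alone
There are look-alikes about, which are no part of the job. Leave any green or turquoise look-alike of the part that bears yellow_2_mid alone.

How it is judged:
By the outcome, as a careful person would: the job done as asked, in the order asked, and still so for the second after the job is handed in, with the robot touching nothing.
Of red_1, red_2, blue_1, blue_2 only 3 to 4 are there at a start; the rules pass over those that are not, and their reading is None.
At some moment in a run one of red_tub, blue_tub may be knocked a few centimetres aside while the robot is not near it.
Once in a run the grip may slacken for a moment while it holds something.
It also fails if it takes over 208 s, if anything falls off the work surface, if the arm or the gripper's body presses on something with over 40 N, if the wrist force passes 120 N, or if a joint passes its speed limit or range.

ROBOT

A 6-joint arm with a two-finger parallel gripper is mounted at the origin on a cart in front of the work surface, level with it; the furniture and walls round the work are solid. World frame = base frame: x ahead of the robot, y to its left, z up, the work surface at z = 0. Lengths are in mm, angles in rad, forces in N, time in s.
With the tool pointing down it reaches from about 350 to 975 mm from the base axis. Payload 7.1 kg.
Tool frame: the origin (TCP) lies on the front face of the gripper's body, between the roots of the fingers; the fingertips stand 80 mm ahead of it and the grasp point (between the pads) lies 61 mm ahead of it (env.tips_ahead is the distance from the TCP to the fingertips, in mm); z points along the fingers, y is the line along which they close (so a half turn about z gives the same grasp; the last joint's range is limited). The gripper opens to 88 mm and grips with 3 to 60 N. Pads are 20 mm wide; open, the fingers measure 115 mm over their backs; the gripper's body (75 mm by 178 mm) begins 61 mm behind the grasp point.
Start: joints at [-1.166, 0.423, 1.63, -0, 1.089, -0.019], TCP at [257.032, -569.684, 302.675] pointing down, gripper open.
Joint ranges: [-3, 3], [-0.9, 2.11], [0.09, 2.58], [-1.31, 4.45], [0.11, 2.69], [-2.54, 2.54]. Speed limits (rad/s): [2.39, 2.39, 3.01, 3.14, 3.14, 3.14].

INTERFACE

Orientations are given as a unit quaternion [x, y, z, w].
In Python, from station import env, set_gripper, viewer, workorder gives the robot as it stands. Calls block until the motion is done:
- env.reach(position, orientation): joint-space move of the TCP to a pose.
- env.move_l(position, rot=None, rate=150, f_stop=None): straight line of the TCP; rot=None keeps the orientation; rate is the mean speed in mm/s. With f_stop (N) it stops when the force on the tool has changed by that much, and returns True; else False.
- env.move_joints(angles): joint-space move.
- set_gripper(opening): finger opening in mm; the grip force is fixed at half the most; returns when the fingers have stopped.
- env.hold(seconds).
- env.ik(position, orientation): joint angles nearest the present ones, or None.
- env.read_state(): the state.
- viewer.camera(name): name is "scene" or "top"; returns the picture (400x640x3 uint8, blue, green, red); there is no depth.
- viewer.camera_params(name): a dict with "fx", "fy", "cx", "cy" (pixels), "pose" (4x4, takes a point from camera to world coordinates). Camera axes: x right, y up, looking along -z (the intrinsics and any distortion apply to the point x, -y, -z); pixel columns grow to the right and rows downward; lengths in mm; the calibration is good to about 2 mm. A picture is of the moment at which its call begins. camera_params takes no time and is no camera call.
A pose or a line that the arm cannot do raises env.IKError and nothing moves.
- workorder.sign_off(): hands the job in; it is judged then, once.
The state is a dict: "time_s": time; "qpos": joint angles; "dq": joint speeds; "tau": joint torques, N m; "tool_pos": TCP position; "orientation": TCP orientation; "force": force on the tool from outside, world axes, zero at the start; "wrist_torque": the same for the moment, N m; "width": finger opening in mm; "grip_force": force on a finger pad.
Only numpy, scipy, OpenCV 4.12 (cv2) and the standard library are available. Lean on these libraries where they do the work, as an engineer would, in place of code of your own. Each camera call takes 0.05 s, during which the arm holds its last target. There are 200 camera calls.

## Working session

There is one attempt and no reset: what is moved stays moved. The work goes in short steps, each a Python script; the robot and the scene stay as the last script left them, time stands still between calls to the robot, and variables do not carry over. Pictures are saved under pics/ and viewed, at most 14 in all, crops included, and the job is handed in when it is done.

```bash
ls; mkdir -p pics; python3 - <<'E'
from station import env,set_gripper,viewer,workorder
import cv2
for n in("scene","top"):
    im=viewer.camera(n); cv2.imwrite(f"pics/{n}0.png",im)
    p=viewer.camera_params(n); print(n,p)
s=env.read_state(); print(s)
E
```

```text
pics
scene {'fx': 433.8342662793379, 'fy': 433.8342662793379, 'cx': 323.5751625415803, 'cy': 200.1954193179871, 'pose': array([[-5.67878334e-01,  4.02628320e-01, -7.17916871e-01,
        -9.35753057e+01],
       [-8.22722256e-01, -2.50793250e-01,  5.10128253e-01,
         4.63129750e+02],
       [ 2.53433759e-02,  8.80336971e-01,  4.73671333e-01,
         5.20037533e+02],
       [ 0.00000000e+00,  0.00000000e+00,  0.00000000e+00,
         1.00000000e+00]])}
top {'fx': 520.9427871071085, 'fy': 520.9427871071085, 'cx': 315.3351049367067, 'cy': 194.91787572609977, 'pose': array([[ 1.06954737e-01,  9.53851873e-01, -2.80583834e-01,
         2.24046966e+02],
       [-9.94258358e-01,  1.01665515e-01, -3.33832485e-02,
        -3.98285798e+01],
       [-3.31697424e-03,  2.82543319e-01,  9.59248805e-01,
         1.16594053e+03],
       [ 0.00000000e+00,  0.00000000e+00,  0.00000000e+00,
         1.00000000e+00]])}
{'time_s': 0.1, 'qpos': array([-1.16598059e+00,  4.23764941e-01,  1.63059222e+00,  7.27839089e-06,
        1.08862441e+00, -1.89911162e-02]), 'dq': array([ 4.90670346e-05, -8.37052715e-05, -2.05047318e-03, -1.30564052e-03,
       -1.99120632e-03,  5.34312145e-04]), 'tau': array([-8.93617944e-04, -5.45619535e+01, -2.74324250e+01,  6.44968660e-02,
        1.87881757e-02, -9.37972580e-07]), 'tool_pos': array([ 256.89709783, -569.33412654,  301.98743161]), 'orientation': array([ 9.77632474e-01,  2.10319431e-01, -1.29976155e-04, -6.82190648e-04]), 'force': array([ 0.23735689, -0.06841219,  0.44573849]), 'wrist_torque': array([ 0.01252938, -0.01521386,  0.02697761]), 'grip_force': 0.0, 'width': 87.65850695640583}
```

View pics/top0.png

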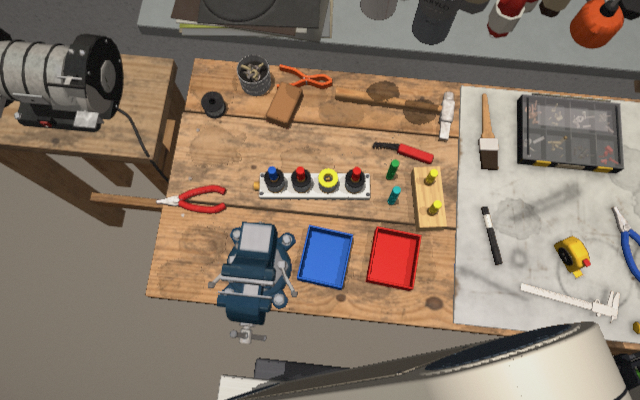

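View pics/scene0.png

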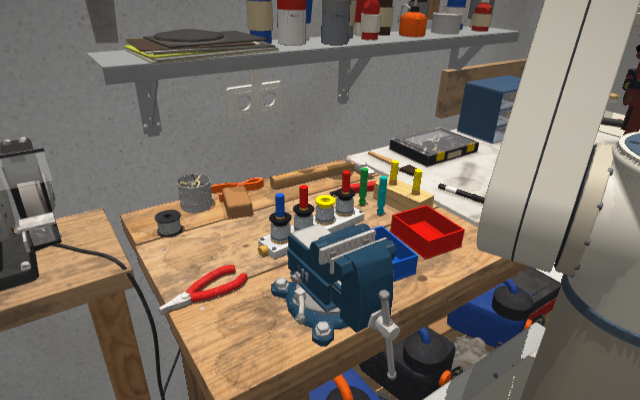

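The top view shows, left to right on the manifold: a blue plug at (271,172), a red at (300,174), the empty yellow collar at (328,179) and a red at (356,174). The tubs are blue (326,257) and red (393,258). Yellow plugs stand in the rack at (431,177) and (435,207). The green (393,170) and turquoise (395,195) plugs are look-alikes. I'll enlarge this area to confirm and measure.

```bash
python3 - <<'E'
import cv2
im=cv2.imread("pics/top0.png")
cv2.imwrite("pics/c1.png",cv2.resize(im[150:240,250:450],None,fx=4,fy=4,interpolation=cv2.INTER_CUBIC))
im=cv2.imread("pics/scene0.png")
cv2.imwrite("pics/c2.png",cv2.resize(im[150:270,255:455],None,fx=4,fy=4,interpolation=cv2.INTER_CUBIC))
E
```

```text
(no output)
```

View pics/c1.png

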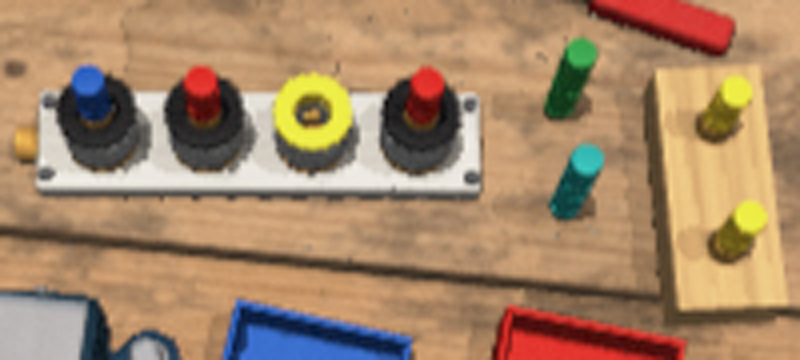

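View pics/c2.png

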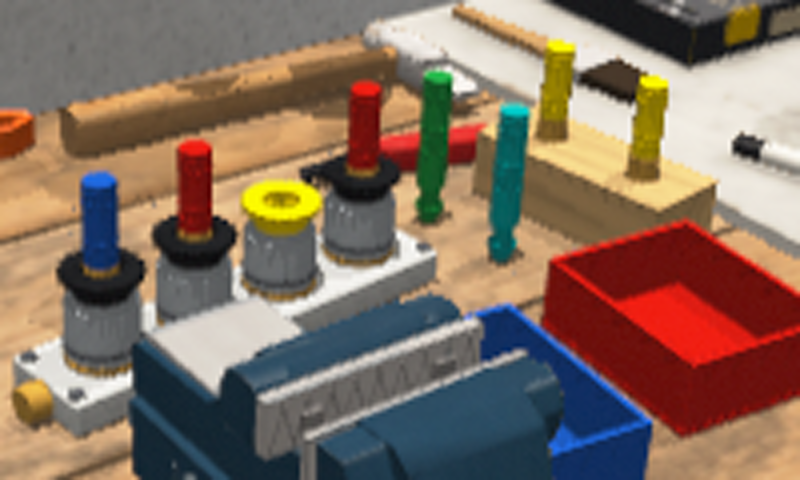

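```bash
cat > h.py <<'E'
import numpy as np, cv2
from station import env,set_gripper,viewer,workorder
from scipy.spatial.transform import Rotation as R
def ray(cam,u,v):
    p=viewer.camera_params(cam);T=p["pose"]
    d=T[:3,:3]@np.array([(u-p["cx"])/p["fx"],-(v-p["cy"])/p["fy"],-1.]);return T[:3,3],d
def onz(cam,u,v,z):
    o,d=ray(cam,u,v);return o+d*(z-o[2])/d[2]
def tri(a,b):
    (o1,d1),(o2,d2)=ray("top",*a),ray("scene",*b)
    s=np.linalg.lstsq(np.c_[d1,-d2],o2-o1,rcond=None)[0]
    p,q=o1+s[0]*d1,o2+s[1]*d2;return (p+q)/2,np.linalg.norm(p-q)
def proj(cam,P):
    p=viewer.camera_params(cam);T=p["pose"];c=T[:3,:3].T@(np.array(P,float)-T[:3,3])
    return p["cx"]-p["fx"]*c[0]/c[2],p["cy"]+p["fy"]*c[1]/c[2]
E
python3 - <<'E'
from h import *
np.set_printoptions(precision=1,suppress=True)
t=lambda u,v:(u/4-.375+250,v/4-.375+150)
s=lambda u,v:(u/4-.375+255,v/4-.375+150)
for n,a,b,z in [("blue",(88,74),(98,179),124),("redA",(202,74),(194,147),124),("redB",(430,76),(366,88),124),("colY",(313,113),(282,205),74),("y1",(737,88),(560,46),106),("y2",(750,212),(652,82),106)]:
    print(n,tri(t(*a),s(*b)),"top@z",onz("top",*t(*a),z),"scene@z",onz("scene",*s(*b),z))
for n,c in [("blue",[(309,229),(354,235),(343,287),(297,279)]),("red",[(376,229),(421,236),(413,290),(366,282)])]:
    P=np.array([onz("top",*x,45) for x in c]);print(n,P,P.mean(0))
# row endpoints: bar corners (z=20)
for c in [(38,92),(480,94),(480,190),(36,190)]: print(onz("top",*t(*c),20))
E
```

```text
blue (array([578.4,  94.7, 121.1]), np.float64(1.1890548315602711)) top@z [577.8  94.8 124. ] scene@z [572.8  97.2 124. ]
redA (array([585. ,  34.5, 120.2]), np.float64(1.4003662613496086)) top@z [584.2  34.8 124. ] scene@z [577.8  38.3 124. ]
redB (array([596.7, -85.9, 120.3]), np.float64(1.2407552634490462)) top@z [595.9 -85.3 124. ] scene@z [589.7 -81.1 124. ]
colY (array([587.4, -25. ,  67.8]), np.float64(0.07366648825762942)) top@z [585.3 -25.1  74. ] scene@z [578.1 -18.3  74. ]
y1 (array([ 614.2, -251.3,  102.3]), np.float64(0.1305617237481869)) top@z [ 612.9 -250.5  106. ] scene@z [ 607.9 -245.   106. ]
y2 (array([ 545.5, -261.2,  102.2]), np.float64(0.2035272135908925)) top@z [ 544.5 -260.3  106. ] scene@z [ 539.7 -254.7  106. ]
blue [[472.7   4.7  45. ]
 [469.8 -94.9  45. ]
 [354.7 -81.3  45. ]
 [361.1  18.1  45. ]] [414.6 -38.4  45. ]
red [[ 488.4 -141.9   45. ]
 [ 483.2 -241.    45. ]
 [ 364.3 -230.    45. ]
 [ 370.5 -129.2   45. ]] [ 426.6 -185.5   45. ]
[599.1 135.7  20. ]
[ 625.  -119.6   20. ]
[ 567.2 -124.1   20. ]
[540.2 128.7  20. ]
```

Three old plugs are present: one blue and two red. The yellow plugs in the rack are confirmed, and the green and turquoise ones stand free on the bench, so I'll leave those alone. Next I'll check the IK and then probe the first plug.

```bash
cat >> h.py <<'E'
YAW=0.0977
ROW=np.array([-np.sin(YAW),np.cos(YAW),0]); PERP=np.array([np.cos(YAW),np.sin(YAW),0])
SGN=1
def rot(tilt=0,yaw=YAW,sgn=None):
    """closing axis along yaw; tilt>0: fingers lean towards +y (TCP towards -y)"""
    s=SGN if sgn is None else sgn
    c=np.array([np.cos(yaw),np.sin(yaw),0])
    y=s*c; z=np.array([0,0,-1.]); x=np.cross(y,z)
    r=R.from_matrix(np.c_[x,y,z])
    return (R.from_rotvec(c*tilt)*r).as_quat()
def tip(p,q,ahead=None):
    """TCP position for fingertips (or a point `ahead` of TCP) at p"""
    a=env.tips_ahead if ahead is None else ahead
    return np.array(p,float)-R.from_quat(q).apply([0,0,a])
PL={"blue":[575.3,96],"redA":[581,36.5],"redB":[592.8,-83.2],"y2":[542,-257.5],"y1":[610.4,-247.8],"port":[586.9,-23.3]}
E
python3 - <<'E'
from h import *
np.set_printoptions(precision=2,suppress=True)
for sg in(1,-1):
    for n in PL: print(sg,n,env.ik(tip([*PL[n],66],rot(sgn=sg)),rot(sgn=sg)), env.ik(tip([*PL[n],200],rot(sgn=sg)),rot(sgn=sg)) is not None)
    for t in ([410,-35],[422,-182]):
        for tl in (.7,-.7):
            q=rot(tl,sgn=sg); print(sg,t,tl,env.ik(tip([t[0],t[1],8],q,121),q),env.ik(tip([t[0],t[1],130],q,121),q) is not None)
E
```

```text
1 blue [ 0.14  0.58  1.81 -0.    0.75  0.05] True
1 redA [ 0.04  0.58  1.81 -0.    0.75 -0.06] True
1 redB [-0.16  0.6   1.77 -0.    0.77 -0.26] True
1 y2 [-0.46  0.6   1.77 -0.    0.77 -0.56] True
1 y1 [-0.4   0.67  1.63 -0.    0.84 -0.5 ] True
1 port [-0.06  0.59  1.8  -0.    0.76 -0.16] True
1 [410, -35] 0.7 [-0.57  0.69  1.99  0.63  1.03 -1.15] True
1 [410, -35] -0.7 [ 0.43  0.65  2.15 -0.93  0.86  1.14] True
1 [422, -182] 0.7 [-0.76  0.76  1.77  0.47  1.21 -1.16] True
1 [422, -182] -0.7 [ 0.08  0.64  2.21 -1.26  0.74  1.13] True
-1 blue None False
-1 redA None False
-1 redB None False
-1 y2 None False
-1 y1 None False
-1 port None False
-1 [410, -35] 0.7 [-0.57  0.69  1.99  0.63  1.03  1.99] True
-1 [410, -35] -0.7 [ 0.43  0.65  2.15 -0.93  0.86 -2.  ] True
-1 [422, -182] 0.7 [-0.76  0.76  1.77  0.47  1.21  1.98] True
-1 [422, -182] -0.7 [ 0.08  0.64  2.21 -1.26  0.74 -2.01] True
```

```bash
cat >> h.py <<'E'
def st(): return env.read_state()
def centre(n,z=88):
    """over the plug, touch both sides with 30 mm opening, return centred xy"""
    q=rot(); p=np.array(PL[n],float)
    env.reach(tip([*p,150],q),q); set_gripper(44)
    env.move_l(tip([*p,z],q),q,rate=120)
    set_gripper(30); off=[]
    for s in(1,-1):
        a=np.r_[p,z]
        hit=env.move_l(tip(a+s*12*PERP,q),q,rate=25,f_stop=2.5)
        off.append((st()["tool_pos"]-tip(a,q))@PERP); print(n,s,hit,off[-1])
        env.move_l(tip(a,q),q,rate=60)
    c=p+np.mean(off)*PERP[:2]; env.move_l(tip([*c,z],q),q,rate=60)
    return c
E
python3 - <<'E'
from h import *
c=centre("redB"); print(c, st()["tool_pos"],st()["force"],st()["time_s"],st()["width"])
cv2.imwrite("pics/s1.png",cv2.resize(viewer.camera("scene")[100:300,200:460],None,fx=3,fy=3))
E
```

```text
redB 1 True 9.101620124418634
redB -1 True -9.056533714940556
[592.8224357  -83.19780103] [592.60255921 -83.14652426 167.80611636] [ 0.15299606 -0.82018066 -0.29581051] 5.8417 29.953182516507447
```

View pics/s1.png

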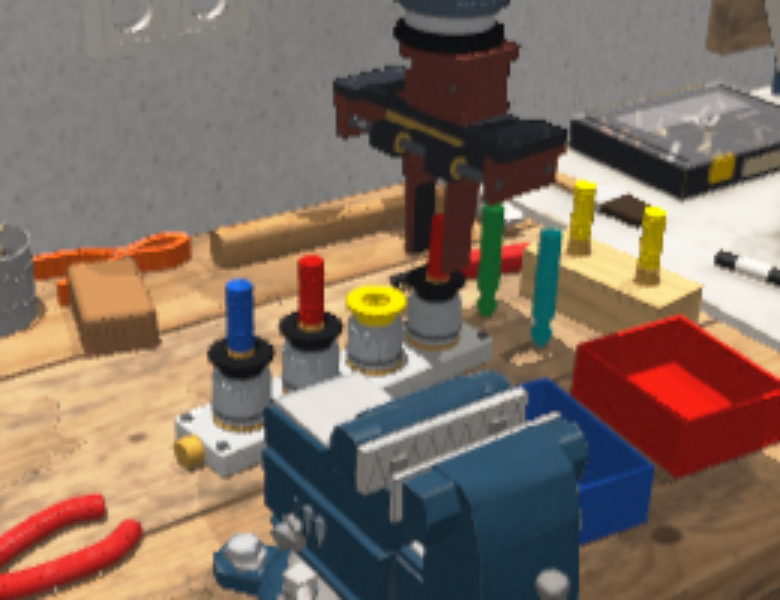

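The vision estimate is centred to within a millimetre, and the fingers straddle the right-hand red plug. Now I'll press the collar and draw the plug out.

```bash
cat >> h.py <<'E'
def pull(n):
    q=rot(); p=PL[n]
    set_gripper(24)
    env.move_l(tip([*p,76],q),q,rate=80)
    hit=env.move_l(tip([*p,63.5],q),q,rate=25,f_stop=22)
    z0=st()["tool_pos"][2]-80; print("press",hit,z0,st()["force"])
    set_gripper(0); print("grip",st()["width"],st()["grip_force"],st()["tool_pos"][2]-80)
    env.move_l(tip([*p,z0+8],q),q,rate=40); print("F lift",st()["force"],st()["width"])
    env.move_l(tip([*p,140],q),q,rate=120); print("up",st()["width"],st()["grip_force"],st()["time_s"])
E
python3 - <<'E'
from h import *
pull("redB")
cv2.imwrite("pics/s2.png",cv2.resize(viewer.camera("scene")[100:300,200:460],None,fx=3,fy=3))
E
```

```text
press True 65.56582716118322 [-2.31023482  0.89793875 10.96890605]
grip 17.643659716465674 33.11125589054427 65.99294903407761
F lift [0.17390639 0.45538306 3.23884526] 17.61078614982131
up 17.756030621865534 29.999426901340485 8.375
```

View pics/s2.png

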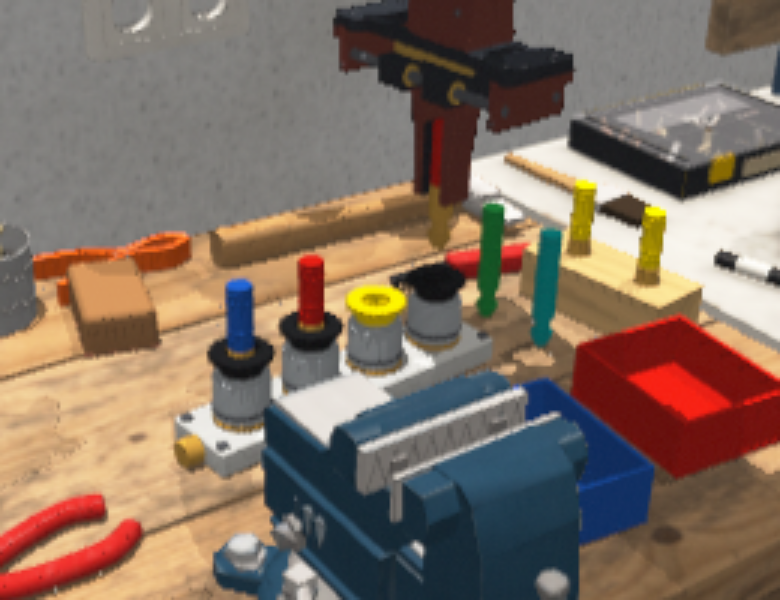

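The red plug is out, hanging from the gripper at about (438,200) in the crop. Next comes the tub drop, with a colour-mask check in case a tub has been moved.

```bash
cat >> h.py <<'E'
TUB={"red":[423,-182],"blue":[411,-35.5]}
def mask(im,col):
    h=cv2.cvtColor(im,cv2.COLOR_BGR2HSV)
    if col=="blue": m=cv2.inRange(h,(105,150,50),(125,255,255))
    else: m=cv2.inRange(h,(0,190,70),(6,255,255))|cv2.inRange(h,(175,190,70),(180,255,255))
    n,l,s,c=cv2.connectedComponentsWithStats(m)
    i=1+np.argmax(s[1:,4]); return s[i],c[i].round(1)
def tubs(cams=("scene","top")):
    for cam in cams:
        im=viewer.camera(cam); b=cv2.imread(f"pics/{cam}0.png")
        for col in TUB: print(cam,col,"then",*mask(b,col),"now",*mask(im,col))
def drop(col,dy=0,dx=0):
    t=.7;q=rot(t); c=np.array([TUB[col][0]+dx,TUB[col][1]+dy])
    env.reach(tip([*c,150],q,72),q); print("over",st()["width"])
    env.move_l(tip([*c,54],q,72),q,rate=100,f_stop=12); print("low",st()["width"],st()["tool_pos"],st()["force"])
    set_gripper(30); env.hold(.3)
    env.move_l(tip([*c,170],q,72),q,rate=150); print(st()["time_s"])
E
python3 - <<'E'
from h import *
tubs(); drop("red")
E
```

```text
scene red then [ 391  205   73   54 2543] [426.6 230.9] now [ 391  205   73   54 2555] [426.5 231. ]
scene blue then [ 448  279   78   68 2318] [485.3 318.8] now [ 448  288   74   59 2130] [482.8 320.7]
top red then [ 366  227   55   64 2639] [393.3 258.5] now [406 147  27  16 206] [419.4 154.6]
top blue then [ 297  226   55   64 2543] [324.6 257.2] now [621 230  19  52 413] [629.9 251.3]
over 17.41671364224307
low 17.328012260528396 [ 427.76009416 -228.38107396  109.48364819] [ 0.48772237 -0.72741512  0.73402177]
12.1083
```

```bash
python3 - <<'E'
s=open('h.py').read()
s=s.replace('''    n,l,s,c=cv2''','''    if cam=="scene": m[:200]=0; m[281:]=0; m[:,:360]=0; m[:,475:]=0
    else: m[:215]=0; m[300:]=0; m[:,290:][:,140:]=0; m[:,:290]=0
    n,l,s,c=cv2''').replace("def mask(im,col)","def mask(im,col,cam)").replace("mask(b,col)","mask(b,col,cam)").replace("mask(im,col)","mask(im,col,cam)")
s+='''
def over(n,z=85):
    q=rot(); set_gripper(44); env.reach(tip([*PL[n],150],q),q); env.move_l(tip([*PL[n],z],q),q,rate=150,f_stop=10)
'''
open('h.py','w').write(s)
E
python3 - <<'E'
from h import *
over("redA"); tubs(("scene",))
im=viewer.camera("scene"); cv2.imwrite("pics/s3.png",cv2.resize(im[130:290,260:480],None,fx=3,fy=3))
pull("redA")
E
```

```text
scene red then [ 391  205   73   54 2543] [426.6 230.9] now [ 391  205   73   54 2458] [427.  231.2]
scene blue then [374 226  44  55 900] [399.2 255. ] now [374 227  44  54 892] [399.3 255.5]
press True 65.51555936824352 [-2.8222579   0.321587   12.02307942]
grip 17.86854700136989 9.747049292782322 65.88106873219365
F lift [-0.49859948  0.67085703  2.72836458] 17.453503864407786
up 17.491290372527814 29.998770654201508 17.05
```

View pics/s3.png

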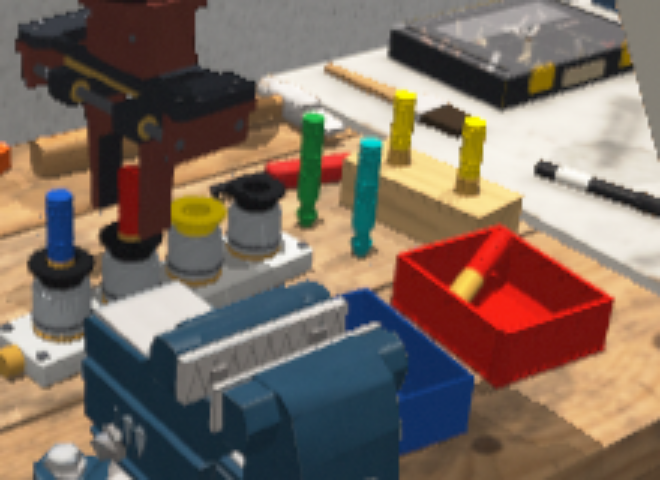

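The first red plug lies in the red tub, at about (480,265) in the crop. The second red is out too, so I'll drop it slightly offset and fetch the blue one.

```bash
python3 - <<'E'
from h import *
tubs(("scene",)); drop("red",dx=-15)
over("blue"); tubs(("scene",))
im=viewer.camera("scene"); cv2.imwrite("pics/s4.png",cv2.resize(im[130:290,260:480],None,fx=3,fy=3))
pull("blue"); tubs(("scene",))
E
```

```text
scene red then [ 391  205   73   54 2543] [426.6 230.9] now [ 391  205   73   54 2455] [427.  231.2]
scene blue then [374 226  44  55 900] [399.2 255. ] now [374 226  44  55 894] [399.3 255.4]
over 17.501579076785678
low 17.64438892436082 [ 412.7548976  -228.35609632  109.46829723] [-0.62733361 -0.87573767 -0.62393036]
20.9583
scene red then [ 391  205   73   54 2543] [426.6 230.9] now [ 391  205   73   54 2369] [427.2 231.2]
scene blue then [374 226  44  55 900] [399.2 255. ] now [374 226  44  55 904] [399.2 255.2]
press True 65.54739733073961 [-3.71932822 -0.06412495 10.90519647]
grip 17.76113137513108 32.753863111138344 65.89487878824957
F lift [ 0.11090098 -1.1027806   2.38189885] 17.798767278437115
up 17.699717132696193 29.992243945598602 25.975
scene red then [ 391  205   73   54 2543] [426.6 230.9] now [ 391  205   73   54 2370] [427.2 231.2]
scene blue then [374 226  44  55 900] [399.2 255. ] now [374 226  44  55 905] [399.2 255.2]
```

View pics/s4.png

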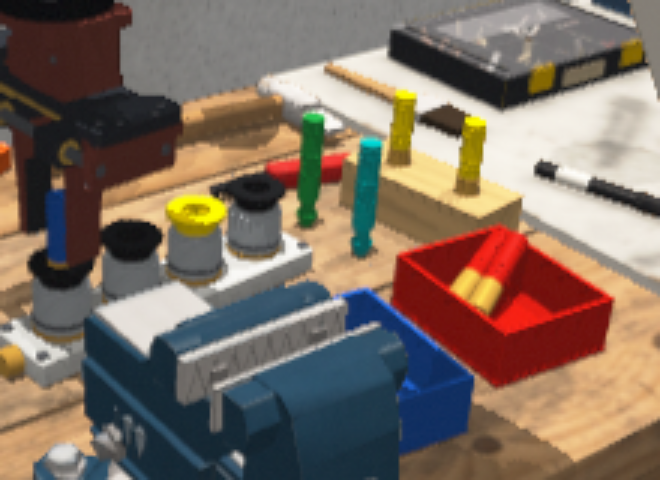

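Both reds lie in the red tub, and the blue plug is out. I'll carry it round the vise to the blue tub, then take a top view from a clear pose.

```bash
python3 - <<'E'
from h import *
q=rot()
env.move_l(tip([592,-85,170],q),q,rate=200); print(st()["width"])
drop("blue")
env.reach(tip([560,-300,200],q),q); tubs()
im=viewer.camera("top"); cv2.imwrite("pics/t5.png",cv2.resize(im[140:300,250:460],None,fx=3.5,fy=3.5))
E
```

```text
17.431582399480607
over 17.657435340184463
low 17.613934774826348 [415.7808799  -81.76962222 109.42678545] [ 0.65946372 -0.30318465  0.19106169]
30.6417
scene red then [ 391  205   73   54 2543] [426.6 230.9] now [ 391  205   73   54 2374] [427.3 231.3]
scene blue then [374 226  44  55 900] [399.2 255. ] now [374 224  44  57 916] [398.9 254.5]Traceback (most recent call last):
  File "<stdin>", line 5, in <module>
  File "h.py", line 66, in tubs
    for col in TUB: print(cam,col,"then",*mask(b,col,cam),"now",*mask(im,col,cam))
                                                                 ~~~~^^^^^^^^^^^^
  File "h.py", line 62, in mask
    i=1+np.argmax(s[1:,4]); return s[i],c[i].round(1)
        ~~~~~~~~~^^^^^^^^^
    return _wrapfunc(a, 'argmax', axis=axis, out=out, **kwds)
    return bound(*args, **kwds)
ValueError: attempt to get argmax of an empty sequence
```

```bash
python3 - <<'E'
from h import *
env.move_joints([-1.166,.423,1.63,0,1.089,-.019])
im=viewer.camera("top"); cv2.imwrite("pics/t5.png",cv2.resize(im[150:300,250:460],None,fx=3.8,fy=3.8))
print(st()["time_s"])
E
```

```text
33.4417
```

View pics/t5.png

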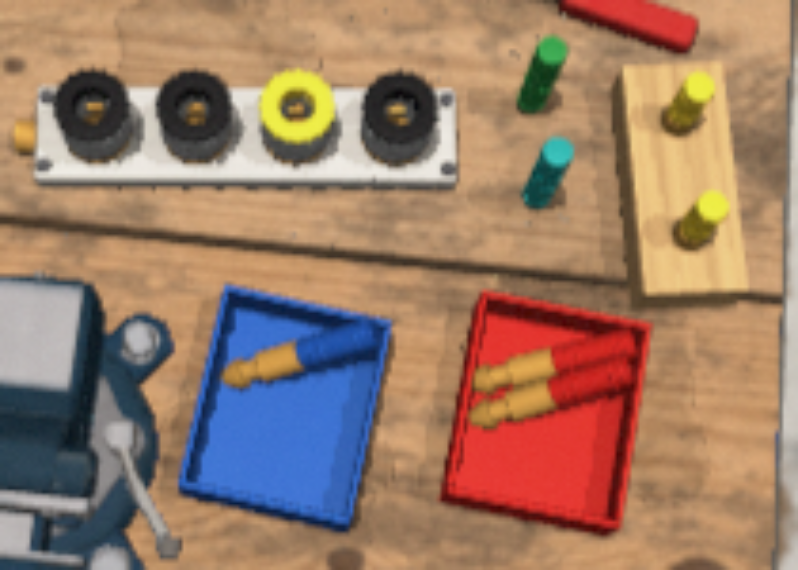

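The top view shows the blue plug in the blue tub at (300,355), both reds in the red tub at (555,375), all couplings empty and the tubs upright. Now I'll take the nearer yellow plug at (712,208).

```bash
python3 - <<'E'
from h import *
q=rot(); np.set_printoptions(precision=1,suppress=True)
over("y2",64); print("tips z",st()["tool_pos"]-[0,0,80],st()["force"])
f0=st()["force"]; set_gripper(0); print("grip",st()["width"],st()["force"]-f0)
p=PL["y2"]; env.move_l(tip([*p,150],q),q,rate=100); print("up",st()["width"])
p=PL["port"]; env.reach(tip([*p,150],q),q); env.hold(.3); print(st()["width"],st()["grip_force"],st()["time_s"])
cv2.imwrite("pics/s6.png",cv2.resize(viewer.camera("scene")[110:270,250:420],None,fx=3.5,fy=3.5))
cv2.imwrite("pics/t6.png",viewer.camera("top"))
E
```

```text
tips z [ 542.3 -258.    64.5] [ 0.6 -0.7 -0.5]
grip 17.40025592271573 [-1.5  0.6  3.5]
up 17.696300787422377
17.58919615769995 29.99981850385666 38.9833
```

View pics/s6.png

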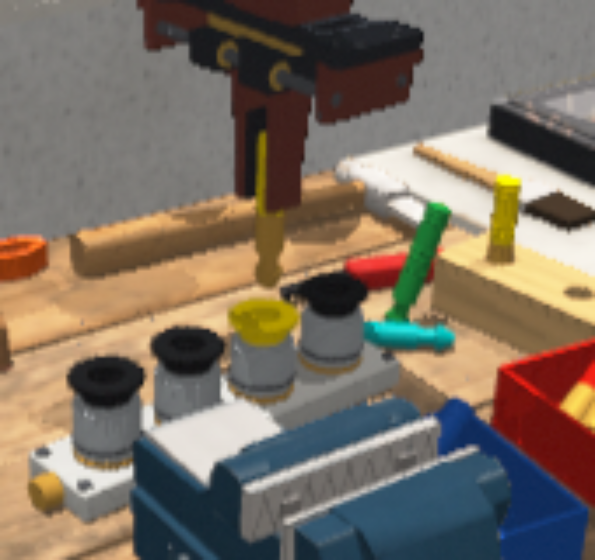

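The carry was too low. On the way over, the hanging plug hit the two look-alikes: the turquoise one lies at (410,335) in the crop and the green one is toppling at (420,260). I'll finish the insertion and then check where they ended up. The yellow plug hangs straight, and its tip at (267,278) is above the yellow mouth at (263,322).

```bash
python3 - <<'E'
from h import *
q=rot(); np.set_printoptions(precision=1,suppress=True)
p=PL["port"]
h=env.move_l(tip([*p,122],q),q,rate=60,f_stop=6); s=st(); print("enter",h,s["tool_pos"]-[0,0,80],s["force"])
cv2.imwrite("pics/s7.png",cv2.resize(viewer.camera("scene")[110:270,250:420],None,fx=3.5,fy=3.5))
E
```

```text
enter False [586.9 -23.2 121.7] [ 0.4 -0.6 -1.3]
```

View pics/s7.png

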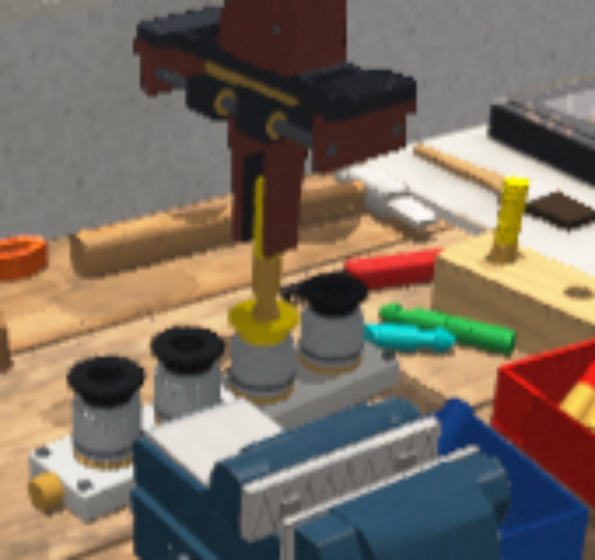

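The tip is inside the yellow mouth at about (265,318). The green plug now lies at (450,328) and the turquoise at (410,337), both stable on the bench. I'll push the yellow plug home.

```bash
python3 - <<'E'
from h import *
q=rot(); np.set_printoptions(precision=1,suppress=True)
p=PL["port"]
for z in (112,104,98,92,88,85,83,82,81.5):
    h=env.move_l(tip([*p,z],q),q,rate=25,f_stop=32); s=st(); print(z,h,s["tool_pos"]-[0,0,80],s["force"],round(s["width"],1))
    if h: break
env.hold(.2)
cv2.imwrite("pics/s8.png",cv2.resize(viewer.camera("scene")[150:270,250:400],None,fx=4,fy=4))
E
```

```text
112 False [586.8 -23.3 111.8] [ 0.3 -0.1 -0.3] 17.7
104 False [586.7 -23.2 103.7] [-0.2  1.  -0.9] 17.3
98 False [586.9 -23.2  97.8] [ 0.4  3.  -2.5] 17.3
92 False [587.  -23.3  91.9] [ 1.   3.2 -0.5] 17.4
88 False [586.9 -23.3  87.8] [ 1.2  2.1 -0.4] 17.1
85 False [586.9 -23.3  84.7] [ 1.3  3.3 -0.7] 17.4
83 False [586.7 -23.3  82.7] [ 0.8  2.9 -1.4] 17.4
82 False [586.9 -23.3  82.3] [-1.2  3.1  3.8] 17.4
81.5 False [587.  -23.3  82.1] [-1.8  3.6  7.9] 17.2
```

View pics/s8.png

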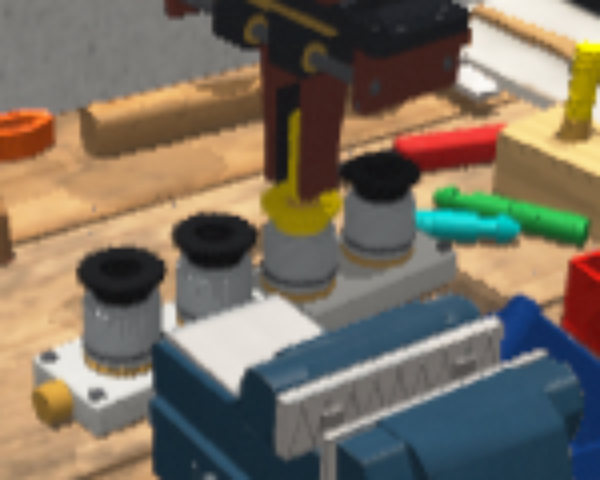

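```bash
python3 - <<'E'
from h import *
q=rot(); np.set_printoptions(precision=1,suppress=True)
p=PL["port"]
h=env.move_l(tip([*p,78],q),q,rate=15,f_stop=22); s=st(); print("push",h,s["tool_pos"]-[0,0,80],s["force"])
h=env.move_l(tip([*p,90],q),q,rate=10,f_stop=32); s=st(); print("tug",h,s["tool_pos"]-[0,0,80],s["force"])
env.move_l(tip([*p,82],q),q,rate=30); set_gripper(40); env.move_l(tip([*p,185],q),q,rate=150)
env.move_joints([-1.166,.423,1.63,0,1.089,-.019])
a=viewer.camera("scene")[150:270,255:455]; b=viewer.camera("top")[150:300,250:460]; print(st()["time_s"])
cv2.imwrite("pics/end.png",np.vstack([cv2.resize(a,(440,264),interpolation=cv2.INTER_CUBIC),cv2.resize(b,(440,314),interpolation=cv2.INTER_CUBIC)]))
for n,c in (("full",viewer.camera("top")),):cv2.imwrite("pics/topend.png",c)
E
```

```text
push True [587.2 -23.2  81.9] [-2.7  0.4 10.5]
tug True [586.1 -23.   83.9] [1.1 0.8 0.6]
47.9333
```

View pics/end.png

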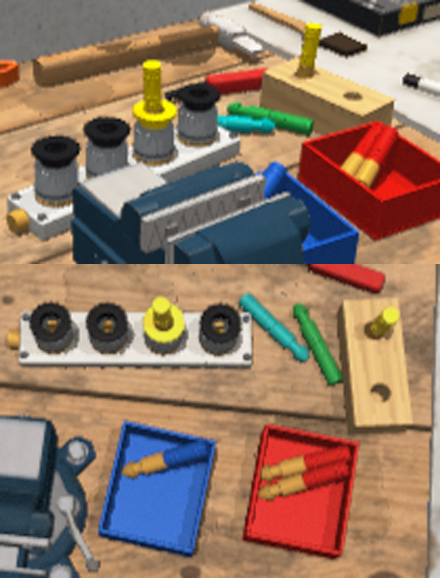

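The yellow plug is locked: it resisted a 32 N tug and its collar is back up. The old plugs are sorted and the tubs are upright. I'm not going to handle the two toppled look-alikes. The instruction is to leave them alone, and standing them on rounded tips would probably disturb more. Handing in.

```bash
python3 -c "
from h import *
print(workorder.sign_off())"
```

```text
the job is handed in; nothing more can be done
None
```

I handed in the job with both red plugs and the blue plug sorted into their tubs and a yellow plug locked in the yellow coupling, but my too-low carry of the yellow plug knocked over the green and turquoise look-alikes, which were to be left alone; I left them lying on the bench.

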